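Set the lamp-height gauge rod

ROBOT

A 7-joint arm with a two-finger parallel gripper is mounted at the origin on the work surface. World frame = base frame: x ahead of the robot, y to its left, z up, the work surface at z = 0. Lengths are in m, angles in rad, forces in N, time in s.
With the tool pointing down it reaches from about 0.4 to 0.875 m from the base axis. Payload 19.3 kg.
Tool frame: the origin (TCP) lies at the very end of the fingers, on their centre line; the grasp point (between the pads) lies 19 mm behind it; z points along the fingers, y is the line along which they close (so a half turn about z gives the same grasp; the last joint's range is limited). The gripper opens to 85 mm and grips with 20 to 120 N. Pads are 22 mm wide; open, the fingers measure 114 mm over their backs; the gripper's body (76 mm by 85 mm) begins 54 mm behind the grasp point. The pads swing forward as they close: fully open they stand 13 mm farther back than shut.
Start: joints at [1.084, 0.521, -0.036, 1.599, 0.021, 1.021, -0.113], TCP at [0.253, -0.571, 0.231] pointing down, gripper open.
Joint ranges: [-2.91, 2.91], [-0.3, 2.13], [-1.5, 1.42], [0.17, 2.43], [-1.26, 4.41], [0.16, 1.93], [-2.52, 2.52]. Speed limits (rad/s): [1.89, 1.89, 2.39, 2.39, 3.01, 3.01, 3.01].

INTERFACE

Orientations are given as [roll, pitch, yaw] about the fixed x, y, z axes, in that order (R = Rz(yaw) Ry(pitch) Rx(roll)).
In Python, from workcell import bot gives the robot as it stands.
- The arm moves only by the shell command python3 -m crank 'ROWS' [FORCE]. ROWS is a JSON object of lists of equal length, an entry for each row: "travel": the shift along the world's x, y, z in cm, a list of three; "turn": the turn, a rotation vector about the world's x, y, z in degrees, a list of three; "gripper": the closure, from 0 (fully open) to 1 (shut). A call has exactly 5 rows; each row is the pose to reach, as a shift and turn from the pose commanded when the call began; what a row does not reach only later rows make up. A row lasts 1/10 s, in which the tool goes at most 50 mm and 8.59 degrees, less where a joint would pass 70% of its speed; a pose out of reach is approached as far as the arm can. A call with a gripper value outside its range is refused whole. The fingers move at their own pace and stop on an object; FORCE is the grip in N (left out, the last holds). Time passes only in rows, so rows that repeat a pose let the fingers close, or fill a call up. It gives the time, the measured TCP pose, the force, the opening and the grip force at its end, in the units of the state.
- bot.observe(): the state, without advancing time (a new reading comes with each control period).
- bot.grab_frame(name): name is "scene" or "side" or "wrist"; returns a dict with "pixels" (384x512x3 uint8, red, green, blue), "fx", "fy", "cx", "cy" (pixels), "extrinsics" (4x4, takes a point from world to camera coordinates). Camera axes: x right, y down, z forward; pixel columns grow to the right and rows downward; lengths in m; the calibration is good to about 2 mm. A picture is of the moment at which its call begins. There is no depth.
- bot.job_done(): hands the job in; it is judged then, once.
The state is a dict: "clock": time; "qpos": joint angles; "qd": joint speeds; "joint_efforts": joint torques, N m; "position": TCP position; "tool_rot": TCP orientation; "force": force on the tool from outside, world axes, zero at the start; "moment": the same for the moment, N m; "grip_width": finger opening in m; "finger_force": force on a finger pad.
Only numpy, scipy, OpenCV 4.12 (cv2) and the standard library are available. Lean on these libraries where they do the work, as an engineer would, in place of code of your own. Each camera call takes 0.05 s, during which the arm holds its last target. There are 200 camera calls.

TASK

Lever open the plywood gauge box's hinged cover with the blade of the filling knife, not with the fingers, and swing it right back so it stays open; then lay the knife down flat on the desk. Pull the sprung rod straight up by its knob until the top of the knob is level with the top of the pointer clip's tongue on the post, and finish while still holding it there against its spring. Leave the clip and the other things on the desk as they are.

Things in the scene. Friction and masses are not known exactly. Their poses are not given: they have to be found in the camera images.
- gauge_box: Fixed plywood box on a 12 mm base board, 130 (its x) x 150 (its y) mm, rim 120 mm above the desk, walls 8 mm, inner floor 70 mm above the desk. Origin on the desk under its centre, z up. Pry slot in its -x face (roughly world +y), cover hinged on its +x face (roughly world -y). A wooden post 16 x 20 mm, 205 mm tall, stands at its y = +150 mm (roughly world +x).
- slot (a point): Middle of the mouth of the pry slot, 114 mm above the desk, at the box's x = -80 mm. The slot is 12 mm high (108 to 120 mm above the desk), 150 mm wide, 15 mm deep, between a wooden ledge and the overhanging front lip of the cover; the box's front wall closes it behind. The blade goes in along the box's +x.
- cover_hinge (a point): Middle of the cover's hinge line, on the underside of the cover, 120 mm above the desk, at the box's x = +65 mm; the hinge runs along the box's y.
- cover_lip (a point): Middle of the cover's front lower edge, 145 mm from the hinge; moves with the cover. The cover is a plain plywood plate 145 x 150 x 8 mm, 100 g, with no handle; it overhangs the box's front wall by 15 mm.
- cover (a joint): Opening angle of the cover in rad: 0 shut (level), 1.57 upright, 2.1 fully back at its stop. Loose hinge: below about 1.57 it falls shut under its weight, beyond that it falls open and stays.
- rod (a joint): How far the telescoping rod is pulled straight up out of its sleeve, in m: 0 fully in (where its inner spring keeps it), 0.068 end of travel. The spring pulls down with about 4 N at 0, 7 N at 0.03 and 10 N at 0.06, and draws the rod in when let go.
- knob_top (a point): Centre of the top of the rod's knob: an upright aluminium cylinder 24 mm wide and 24 mm tall in the middle of the box. Rod in: top 114 mm above the desk; a sleeve 20 mm wide under it ends 82 mm above the desk. Pinch it from above along the box's y (towards the post), clear of the open cover; free space inside the box from its axis: 67 mm along y, 57 mm along x.
- mark (a point): Free end of the pointer clip's tongue, on its top face: the length mark. The clip is a dark steel collar round the post, 16 mm tall; its tongue, 10 mm wide and 4 mm thick, points from the post towards the knob and ends 92 mm along the box's y from the knob's axis. Its top is 142 to 172 mm above the desk, different each time.
- clip (a joint): Height of the clip on the post in m above its lowest place: 0 puts the tongue's top 142 mm above the desk, 0.030 puts it 172 mm above. Stiff; leave it as it is set.
- knife: Loose filling knife lying flat on the desk, about 70 g. Origin on its underside below the grip point; x towards the blade's tip, z up. Wooden handle from x = -65 to +25 mm, 20 mm wide and 20 mm tall; a ferrule 22 mm wide; a flat steel blade 26 mm wide and 3 mm thick from x = 35 to 110 mm, at half the handle's height.
- knife_grip (a point): Grip point on the knife's handle, near its balance point, on its centre line, 10 mm above its underside; pinch across the handle.
- blade_tip (a point): Middle of the blade's end edge, at half the blade's thickness, 110 mm ahead of knife_grip.
- bulb_a: Bystander: LED spot bulb standing face down, white cone 50 mm across and 59 mm tall. Origin under its centre.
- bulb_b: Bystander: second identical LED spot bulb standing face down, 50 mm across and 59 mm tall. Origin under its centre.
- phone: Bystander: black phone lying flat, 150 x 72 x 10 mm. Origin under its centre.
- jar: Bystander: closed glass jar, 60 mm across, 75 mm tall. Origin under its centre.
- mug: Bystander: white mug, 80 mm across, 90 mm tall. Origin under its centre.
- marker: Bystander: grey marker pen lying flat, 125 x 14 x 14 mm. Origin under its centre.
- offcut: Bystander: wooden offcut, 90 x 45 x 28 mm. Origin under its centre.
There are look-alikes about, which are no part of the job. Of the things that look like the knife, the smallest one is meant.

How it is judged:
On the way, in this order (a step that is already met when the one before it is completed fails the run):
1. the blade has levered the cover up by at least 0.3 rad (value of joint cover above 0.3 rad and contact force between knife and cover above 0.1 N), for 0.1 s.
2. the cover stands open by itself, swung back beyond upright (over 1.8 rad) (value of joint cover above 1.8 rad and contact force between knife and cover below 0.1 N), for 0.2 s.
3. the knife lies on the desk, let go (height (world z) of each of knife_grip, blade_tip below 0.025 m and contact force between the fingers and knife below 0.2 N and linear speed of knife below 0.03 m/s), for 0.2 s.
4. the fingers hold the knob with its top within 5 mm of the height of the tongue's top (z of knob_top in the frame of mark between -0.005 and 0.005 m and contact force between the fingers and rod above 2 N and velocity of joint rod between -0.01 and 0.01 m/s and contact force between knife and rod below 0.1 N), for 0.3 s.
At the end, for the whole second after the job is handed in: The gripper holds the knob (over 2 N) with its top within 5 mm of the height of the tongue's top, at rest (under 10 mm/s); the cover is open beyond 1.8 rad; the knife lies flat on the desk (grip and tip under 25 mm high), at rest, not touched by fingers or rod (all of step 3 and all of step 4 and value of joint cover above 1.8 rad); the arm keeps its last pose, push and grip.
It fails at once if the cover is lifted with the gripper or arm instead of the blade (value of joint cover between 0.05 and 1.5 rad and contact force between any of the fingers, the arm and cover above 1 N).
It fails at once if the clip is shifted by more than 3 mm (distance of mark from where it was at the start of the episode above 0.003 m).
It fails at once if a bystander is moved by more than 30 mm (distance of any of bulb_a, bulb_b, phone, jar, mug, marker, offcut from where it was at the start of the episode above 0.03 m).
It also fails if it takes over 59 s, if anything falls off the work surface, if the arm or the gripper's body presses on something with over 40 N, if the wrist force passes 120 N, or if a joint passes its speed limit or range.

## Working session

There is one attempt and no reset: what is moved stays moved. The work goes in short steps, Python scripts to look and compute and a shell command to move; the robot and the scene stay as the last step left them, time stands still between calls to the robot, and variables do not carry over. Pictures are saved under pics/ and viewed, at most 10 in all, crops included, and the job is handed in when it is done.

```bash
ls; mkdir -p pics
python3 - <<'E'
from workcell import bot
import cv2,numpy as np
s=bot.observe();print({k:np.round(v,3).tolist() for k,v in s.items()})
ims=[]
for n in ["scene","side"]:
    f=bot.grab_frame(n); np.savez(f"{n}0.npz",**f); 
    print(n,f["fx"],f["cx"],f["cy"],np.round(f["extrinsics"],3).tolist())
    cv2.imwrite(f"pics/{n}0.png",cv2.resize(f["pixels"][:,:,::-1],None,fx=1.5625,fy=1.5625,interpolation=cv2.INTER_CUBIC))
E
```

```text
pics
{'clock': 0.0, 'qpos': [1.084, 0.522, -0.036, 1.6, 0.021, 1.021, -0.113], 'qd': [-0.001, -0.0, -0.0, -0.0, 0.001, 0.0, -0.001], 'joint_efforts': [-0.0, -92.711, 1.98, -36.993, 0.018, 0.008, 0.0], 'position': [0.253, -0.571, 0.231], 'tool_rot': [-3.14, 0.0, 0.417], 'force': [-0.105, 0.161, 0.115], 'moment': [-0.042, 0.027, 0.011], 'finger_force': 0.0, 'grip_width': 0.086}
scene 442.11111007780426 260.97707195257016 186.57750794425834 [[0.582, 0.813, 0.017, -0.326], [0.616, -0.427, -0.663, -0.188], [-0.531, 0.396, -0.749, 1.831], [0.0, 0.0, 0.0, 1.0]]
side 424.24816464032693 249.401767672978 188.52469761823744 [[-0.857, -0.516, 0.01, 0.438], [-0.408, 0.665, -0.625, 0.183], [0.316, -0.54, -0.78, 1.394], [0.0, 0.0, 0.0, 1.0]]
```

View pics/scene0.png

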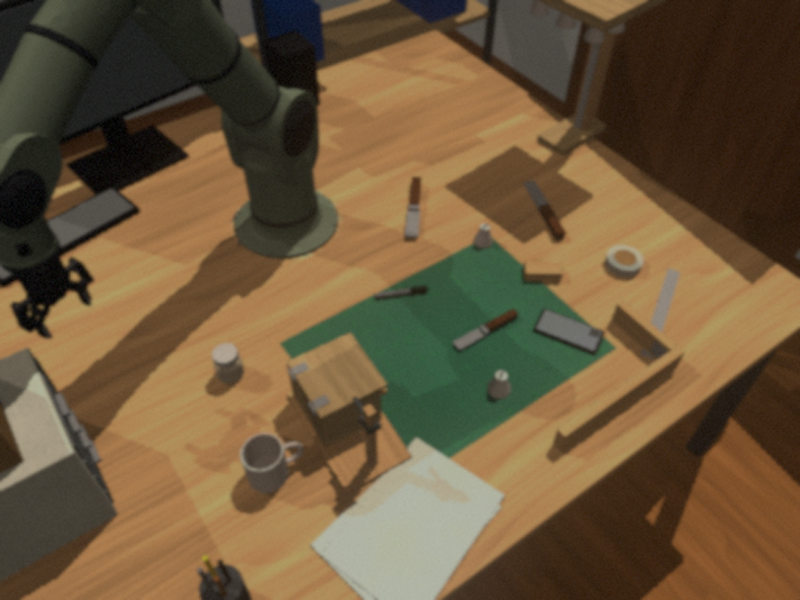

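View pics/side0.png

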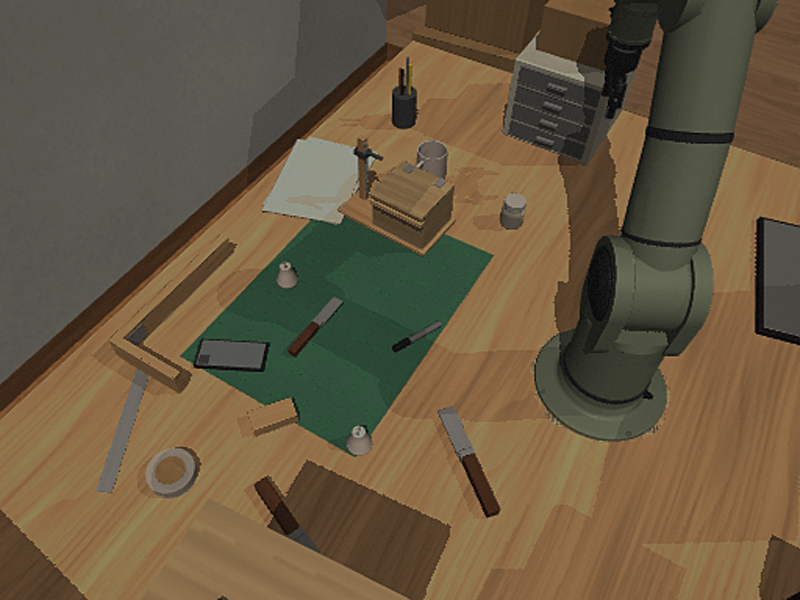

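```bash
cat > h.py <<'E'
import numpy as np,cv2
def load(n,i=0): return dict(np.load(f"{n}{i}.npz"))
def ray(f,u,v):
    R,t=f["extrinsics"][:3,:3],f["extrinsics"][:3,3]
    return -R.T@t, R.T@np.array([(u-f["cx"])/f["fx"],(v-f["cy"])/f["fy"],1])
def plane(f,u,v,z):
    o,d=ray(f,u,v); return o+d*(z-o[2])/d[2]
def proj(f,p):
    c=f["extrinsics"]@np.append(p,1); return c[0]/c[2]*f["fx"]+f["cx"],c[1]/c[2]*f["fy"]+f["cy"]
def tri(rays):
    A=0;b=0
    for o,d in rays:
        d=d/np.linalg.norm(d);P=np.eye(3)-np.outer(d,d);A=A+P;b=b+P@o
    p=np.linalg.solve(A,b); return p,[np.linalg.norm((np.eye(3)-np.outer(d,d)/(d@d))@(p-o)) for o,d in rays]
E
python3 - <<'E'
from h import *
k=1.5625
S=load("scene");D=load("side")
for nm,f,a,b in [("A",S,(516,314),(457,346)),("A",D,(293,352),(338,300)),("B",S,(416,178),(412,237)),("B",D,(492,514),(446,409)),("C",S,(560,236),(528,183))]:
    p,q=[plane(f,x/k,y/k,.01) for x,y in(a,b)];print(nm,p.round(3),q.round(3),np.linalg.norm(p-q).round(3))
for nm,a in [("jar",(228,378)),("mug",(268,480)),("bulba",(500,395)),("bulbb",(483,245)),("off",(543,277)),("phone",(570,332)),("marker",(400,293)),("boxtop",(337,375))]:
    print(nm,plane(S,a[0]/k,a[1]/k,.128 if nm=="boxtop" else 0.0).round(3))
# crops
im=S["pixels"][:,:,::-1];im2=D["pixels"][:,:,::-1]
a=cv2.resize(im[190:310,165:285],(400,400),interpolation=cv2.INTER_CUBIC); b=cv2.resize(im2[80:170,210:300],(400,400),interpolation=cv2.INTER_CUBIC)
cv2.imwrite("pics/crop1.png",np.hstack([a,b]))
E
```

```text
A [0.598 0.284 0.01 ] [0.593 0.112 0.01 ] 0.172
A [0.586 0.279 0.01 ] [0.583 0.11  0.01 ] 0.168
B [0.063 0.384 0.01 ] [0.25  0.235 0.01 ] 0.239
B [0.068 0.376 0.01 ] [0.241 0.229 0.01 ] 0.226
C [0.465 0.554 0.01 ] [0.258 0.63  0.01 ] 0.22
jar [ 0.371 -0.344  0.   ]
mug [ 0.632 -0.386  0.   ]
bulba [ 0.743  0.112 -0.   ]
bulbb [0.37  0.375 0.   ]
off [0.541 0.426 0.   ]
phone [0.705 0.358 0.   ]
marker [0.383 0.104 0.   ]
boxtop [ 0.579 -0.187  0.128]
```

View pics/crop1.png

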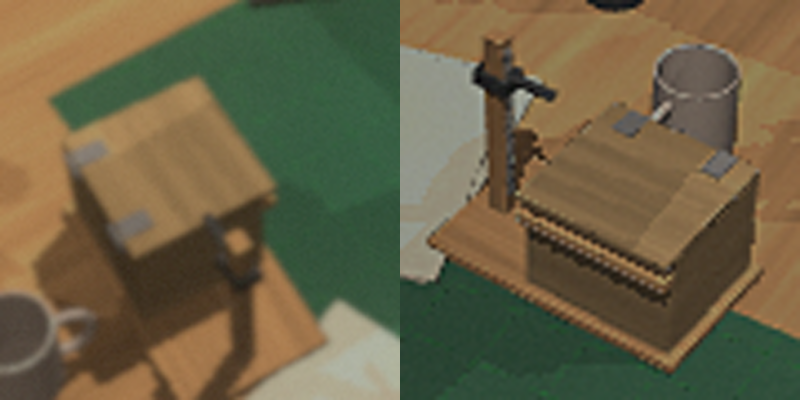

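Knife candidates (scene view px): A (487,330), 170 mm long on the mat; B (414,208), about 235 mm; C (545,210), about 220 mm. A is the smallest and matches the 175 mm knife, so A is the one meant. The crop shows the box with its slot facing +y, hinges at −y, and the post and clip at +x. I'll move above the area and look with the wrist camera.

```bash
python3 -m crank '{"travel":[[2,3.5,2],[4,7,4],[6,10.5,6],[8,14,7],[10,17.5,8]],"turn":[[0,0,4.4],[0,0,8.8],[0,0,13.2],[0,0,17.6],[0,0,22]],"gripper":[0,0,0,0,0]}' 
python3 -m crank '{"travel":[[2,3.5,1],[4,7,2],[6,10.5,3],[8,14,4],[10,17.5,5]],"turn":[[0,0,4.4],[0,0,8.8],[0,0,13.2],[0,0,17.6],[0,0,22]],"gripper":[0,0,0,0,0]}'
python3 -m crank '{"travel":[[2,3.5,1],[4,7,2],[6,10.5,3],[8,14,4],[10,17.5,5]],"turn":[[0,0,4.4],[0,0,8.8],[0,0,13.2],[0,0,17.6],[0,0,22]],"gripper":[0,0,0,0,0]}'
python3 - <<'E'
from workcell import bot
from h import *
s=bot.observe();print(s["position"].round(3) if hasattr(s["position"],'round') else s["position"],s["tool_rot"],s["qpos"])
f=bot.grab_frame("wrist");np.savez("wrist0.npz",**f);print(f["fx"],f["extrinsics"])
cv2.imwrite("pics/wrist0.png",cv2.resize(f["pixels"][:,:,::-1],None,fx=1.5625,fy=1.5625,interpolation=cv2.INTER_CUBIC))
E
```

```text
clock: 0.6
position: [0.3535, -0.395, 0.3118]
tool_rot: [3.141, 0.0, 0.804]
force: [0.5, -0.5, -0.2]
grip_width: 0.0853
finger_force: 0.0
clock: 1.1
position: [0.4534, -0.2199, 0.3617]
tool_rot: [-3.141, 0.0, 1.188]
force: [0.5, -0.8, 0.1]
grip_width: 0.0852
finger_force: 0.0
clock: 1.6
position: [0.5534, -0.0451, 0.4116]
tool_rot: [-3.141, 0.0, 1.572]
force: [1.6, -1.6, 0.3]
grip_width: 0.0855
finger_force: 0.0
[ 0.553 -0.045  0.412] [-3.14135172e+00  9.31390402e-05  1.57154095e+00] [ 0.3619956   0.30488817 -0.51879882  1.49886119  0.15228951  1.37840593
 -0.16535011]
293.71454068956126 [[ 9.99999135e-01  5.07120794e-04 -1.21364136e-03 -5.51736572e-01]
 [ 8.63307263e-04 -9.49184709e-01  3.14718354e-01 -1.40506417e-01]
 [-9.92369605e-04 -3.14719129e-01 -9.49184326e-01  5.37801277e-01]
 [ 0.00000000e+00  0.00000000e+00  0.00000000e+00  1.00000000e+00]]
```

View pics/wrist0.png

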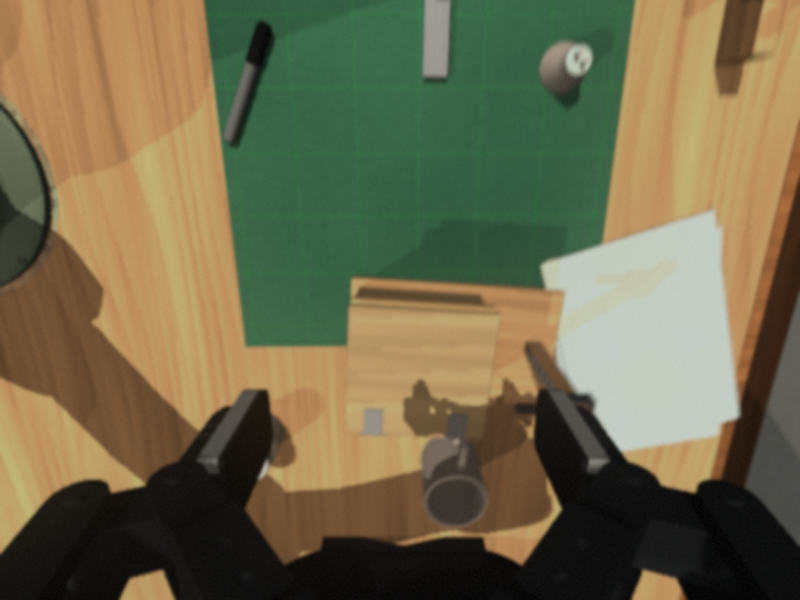

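The wrist view shows: cover front edge (350,302)–(499,310), hinge edge (347,435)–(490,437), tongue end near (518,408), and blade tip at (436,77).

Run:
```python
from h import *
k=1.5625
S=load("scene");D=load("side");W=load("wrist")
P=lambda f,c,z:[plane(f,x/k,y/k,z).round(4) for x,y in c]
for nm,f,c in [("W",W,[(350,302),(499,310),(490,437),(347,435)]),
  ("S",S,[((165+a/3.333)*k,(190+b/3.333)*k) for a,b in [(200,78),(273,183),(125,258),(65,140)]]),
  ("D",D,[((210+a/4.444)*k,(80+b/4.444)*k) for a,b in [(357,175),(222,100)][::-1]+[(125,190),(268,268)]])]:
    p=P(f,c,.128);print(nm,p,[np.linalg.norm(p[i]-p[(i+1)%4]).round(3) for i in range(4)])
print("board",P(W,[(350,278),(564,291)],.012))
print("tip",P(W,[(424,77),(448,77)],.0115))
r={"S":ray(S,165+210/3.333,190+218/3.333),"D":ray(D,210+152/4.444,80+96/4.444),"W":ray(W,518/k,408/k)}
for c in ["SD","SW","DW","SDW"]: print(c,tri([r[x] for x in c]))
# knife: blade mask & handle mask in side image
hsv=cv2.cvtColor(D["pixels"],cv2.COLOR_RGB2HSV)
roi=np.zeros(hsv.shape[:2],bool);roi[185:232,178:225]=1
m=(roi&~((hsv[...,0]>55)&(hsv[...,0]<100)&(hsv[...,1]>60))).astype(np.uint8)
n,l,st,ce=cv2.connectedComponentsWithStats(m);i=1+np.argmax(st[1:,4]);print(st[i],ce[i])
y,x=np.where(l==i);pts=np.array([plane(D,a,b,.0115)[:2] for a,b in zip(x,y)])
c=pts.mean(0);u=np.linalg.svd(pts-c)[2][0];u*=-np.sign(u[1]);t=(pts-c)@u
print("axis",u,np.degrees(np.arctan2(u[1],u[0])),"len",np.ptp(t),"tip",c+u*t.max(),"end",c+u*t.min())
red=hsv[y,x,1]>90;print("handle t",np.percentile(t[red],[2,98]),"w",np.percentile((pts-c)@[-u[1],u[0]],[2,98]))
```

```text
W [array([ 0.5007, -0.1053,  0.128 ]), array([ 0.6469, -0.1135,  0.128 ]), array([ 0.6469, -0.2593,  0.128 ]), array([ 0.492, -0.257,  0.128])] [np.float64(0.146), np.float64(0.146), np.float64(0.155), np.float64(0.152)]
S [array([ 0.508, -0.108,  0.128]), array([ 0.6483, -0.1187,  0.128 ]), array([ 0.639 , -0.2692,  0.128 ]), array([ 0.4981, -0.2503,  0.128 ])] [np.float64(0.141), np.float64(0.151), np.float64(0.142), np.float64(0.143)]
D [array([ 0.6277, -0.2691,  0.128 ]), array([ 0.4831, -0.2456,  0.128 ]), array([ 0.6387, -0.1279,  0.128 ]), array([ 0.4929, -0.1105,  0.128 ])] [np.float64(0.146), np.float64(0.195), np.float64(0.147), np.float64(0.208)]
board [array([ 0.4877, -0.1129,  0.012 ]), array([ 0.7512, -0.1293,  0.012 ])]
tip [array([0.5748, 0.1101, 0.0115]), array([0.6005, 0.1101, 0.0115])]
SD (array([ 0.66272422, -0.20040306,  0.16387932]), [np.float64(0.005161951516843368), np.float64(0.0051619515168434965)])
SW (array([ 0.66551559, -0.19913559,  0.16471802]), [np.float64(0.0024681562792204697), np.float64(0.0024681562792202884)])
DW (array([ 0.66275476, -0.20485326,  0.16175762]), [np.float64(0.0027385088462321687), np.float64(0.002738508846232399)])
SDW (array([ 0.66323019, -0.20070719,  0.16433836]), [np.float64(0.005088706213782612), np.float64(0.005292021517566342), np.float64(0.0008255633534252233)])
[184 190  36  38 343] [201.01749271 208.39358601]
axis [-0.0179835  -0.99983828] -91.03043416982335 len 0.17819477253433505 tip [0.58533475 0.1079828 ] end [0.58853931 0.28614875]
handle t [-0.08513134  0.00399114] w [-0.01348339  0.01371965]
```

Knife: tip (0.586, 0.109), axis −91°, 178 mm long, 27 mm wide, so the grip point is at about (0.587, 0.219). The cover measures about 146×150, which fits. Next I move above the knife.

```bash
python3 -m crank '{"travel":[[0.3,2.7,-3],[0.7,5.4,-6],[1,8,-9],[1.4,10.7,-12],[1.7,13.2,-15]],"turn":[[0,0,-0.2],[0,0,-0.4],[0,0,-0.6],[0,0,-0.8],[0,0,-1]],"gripper":[0,0,0,0,0]}' 60
python3 -m crank '{"travel":[[0.3,2.7,-3],[0.7,5.4,-6],[1,8,-9],[1.4,10.7,-12],[1.7,13.2,-15]],"turn":[[0,0,0],[0,0,0],[0,0,0],[0,0,0],[0,0,0]],"gripper":[0,0,0,0,0]}'
python3 - <<'E'
from workcell import bot
from h import *
s=bot.observe();print(s["position"],s["tool_rot"])
f=bot.grab_frame("wrist");np.savez("wrist1.npz",**f)
p=f["pixels"]; hsv=cv2.cvtColor(p,cv2.COLOR_RGB2HSV)
# brown handle: red-ish hue, dark
m=((hsv[...,0]<15)&(hsv[...,1]>110)&(hsv[...,2]<140)).astype(np.uint8)
n,l,st,ce=cv2.connectedComponentsWithStats(m)
for i in np.argsort(-st[1:,4])[:3]+1:
    y,x=np.where(l==i);q=np.array([plane(f,a,b,.02)[:2] for a,b in zip(x,y)]);print(st[i],q.min(0),q.max(0),cv2.minAreaRect(q.astype(np.float32)*1000))
v=p[:,:,::-1].copy();v[m>0]=(0,0,255)
cv2.imwrite("pics/wrist1.png",np.hstack([cv2.resize(p[:,:,::-1],(400,300)),cv2.resize(v,(400,300))]))
E
```

```text
clock: 2.15
position: [0.5698, 0.0866, 0.2599]
tool_rot: [-3.141, -0.0, 1.551]
force: [0.4, 0.1, -0.0]
grip_width: 0.0856
finger_force: 0.0
clock: 2.65
position: [0.5868, 0.2186, 0.1097]
tool_rot: [-3.141, 0.0, 1.551]
force: [0.1, 0.0, 0.0]
grip_width: 0.0855
finger_force: 0.0
[0.58684404 0.21857854 0.1097447 ] [-3.14116206e+00  8.45146930e-05  1.55127285e+00]
[ 250  117   23  102 2205] [0.57879027 0.20024443] [0.59789029 0.28444897] ((588.6629028320312, 242.3282012939453), (84.05333709716797, 17.56285858154297), 88.4027328491211)
[502 339   5   6   6] [0.82588608 0.0587932 ] [0.83141589 0.06521568] ((828.4259643554688, 61.81071853637695), (0.5937004089355469, 8.475105285644531), 40.72892761230469)
[507 346   1   1   1] [0.83304691 0.05621084] [0.83304691 0.05621084] ((833.0469360351562, 56.21084213256836), (0.0, 0.0), 0.0)
```

View pics/wrist1.png

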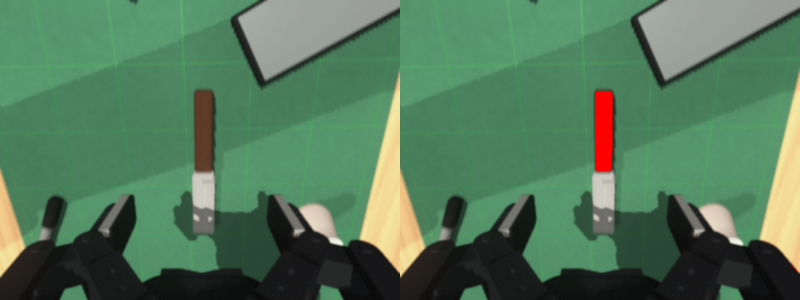

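The handle (red mask) spans y 0.200–0.284, is centred on x = 0.5885, and lies between the fingers. I'll descend, grip and lift.

```bash
python3 -m crank '{"travel":[[0.1,0.3,-3],[0.1,0.3,-6],[0.1,0.3,-9],[0.1,0.3,-10.5],[0.1,0.3,-10.5]],"turn":[[0,0,-0.4],[0,0,-0.4],[0,0,-0.4],[0,0,-0.4],[0,0,-0.4]],"gripper":[0,0,0,0,0]}' 60
python3 -m crank '{"travel":[[0,0,0],[0,0,0],[0,0,0],[0,0,0],[0,0,0]],"turn":[[0,0,0],[0,0,0],[0,0,0],[0,0,0],[0,0,0]],"gripper":[1,1,1,1,1]}' 60
python3 -m crank '{"travel":[[0,0,0],[0,0,0],[0,0,0],[0,0,0],[0,0,0]],"turn":[[0,0,0],[0,0,0],[0,0,0],[0,0,0],[0,0,0]],"gripper":[1,1,1,1,1]}' 60
```

```text
clock: 3.2
position: [0.5869, 0.2201, 0.0045]
tool_rot: [-3.139, 0.001, 1.544]
force: [-0.6, -0.1, 0.6]
grip_width: 0.0855
finger_force: 0.0
clock: 3.7
position: [0.5884, 0.2206, 0.0072]
tool_rot: [3.141, -0.0, 1.544]
force: [-1.4, -0.9, 4.6]
grip_width: 0.0184
finger_force: 58.6
clock: 4.2
position: [0.5883, 0.2206, 0.0072]
tool_rot: [3.141, -0.0, 1.544]
force: [-1.3, -1.0, 9.8]
grip_width: 0.0184
finger_force: 59.3
```

```bash
python3 -m crank '{"travel":[[0,0,1],[0,0,4],[0,0,7],[0,0,10],[0,0,10.5]],"turn":[[0,0,0],[0,0,0],[0,0,0],[0,0,0],[0,0,0]],"gripper":[1,1,1,1,1]}' 80
python3 -m crank '{"travel":[[-0.1,-4,0],[-0.2,-8,0],[-0.3,-12,0],[-0.4,-16,0],[-0.4,-17.5,0]],"turn":[[0,0,-0.5],[0,0,-1],[0,0,-1.5],[0,0,-2],[0,0,-2]],"gripper":[1,1,1,1,1]}' 80
python3 -m crank '{"travel":[[0,0,0],[0,0,0],[0,0,0],[0,0,0],[0,0,0]],"turn":[[0,0,0],[0,0,0],[0,0,0],[0,0,0],[0,0,0]],"gripper":[1,1,1,1,1]}'
python3 - <<'E'
from workcell import bot
from h import *
for n in ["scene","side","wrist"]:
    f=bot.grab_frame(n);np.savez(f"{n}2.npz",**f)
S=load("scene",2);D=load("side",2);W=load("wrist",2)
a=[]
for f,w in((S,60),(D,60)):
    u,v=map(int,proj(f,[.575,-.09,.12]));print(u-w,v-w);a.append(cv2.resize(f["pixels"][v-w:v+w,u-w:u+w,::-1],(400,400),interpolation=cv2.INTER_CUBIC))
cv2.imwrite("pics/stage.png",np.hstack(a))
E
```

```text
clock: 4.7
position: [0.5894, 0.2212, 0.1153]
tool_rot: [3.137, -0.002, 1.544]
force: [0.6, 0.9, -1.0]
grip_width: 0.018
finger_force: 78.4
clock: 5.2
position: [0.5836, 0.0408, 0.1111]
tool_rot: [-3.141, 0.002, 1.505]
force: [0.1, -0.3, -0.6]
grip_width: 0.0181
finger_force: 78.4
clock: 5.7
position: [0.5839, 0.0464, 0.1113]
tool_rot: [-3.142, -0.0, 1.511]
force: [-0.5, -0.2, -1.2]
grip_width: 0.0181
finger_force: 78.4
181 166
187 76
```

View pics/stage.png

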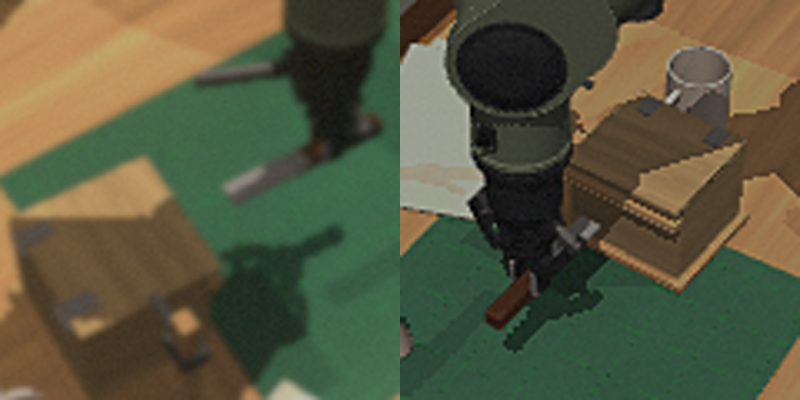

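The stage crop shows the knife held level. The blade-tip midpoint is near (228,194) in the scene crop and (590,226) in the side crop, and the slot line is visible under the lip.

Run:
```python
from h import *
S=load("scene",2);D=load("side",2);W=load("wrist",2);W0=load("wrist",0)
c=3.3333
print("tip",tri([ray(S,181+228/c,166+194/c),ray(D,187+190/c,76+226/c)]))
for a,b in[(148,157),(219,272)]:print("lip corner S",plane(S,181+a/c,166+b/c,.128))
# precise cover edges in wrist0: front edge brightness step along columns, side edges along rows
g=cv2.GaussianBlur(cv2.cvtColor(W0["pixels"],cv2.COLOR_RGB2GRAY).astype(np.float32),(0,0),1)
gy=cv2.Sobel(g,cv2.CV_32F,0,1);gx=cv2.Sobel(g,cv2.CV_32F,1,0)
def fit(P):
    P=np.array(P)[:,:2];vx,vy,x,y=cv2.fitLine(P.astype(np.float32),cv2.DIST_HUBER,0,.001,.001).ravel();return vx,vy,x,y
r=range(230,312,4)
front=[plane(W0,u,186+np.argmax(gy[186:202,u]),.128) for u in r]
print([int(186+np.argmax(gy[186:202,u])) for u in r])
vx,vy,x,y=fit(front);print("front edge",np.degrees(np.arctan(vy/vx)),"y at x=.573",y+(0.573-x)*vy/vx)
rr=range(205,270,5);L=[217+int(np.argmax(np.abs(gx[v,217:230]))) for v in rr];print(L)
vx,vy,x,y=fit([plane(W0,u,v,.128) for u,v in zip(L,rr)]);print("left edge",np.degrees(np.arctan2(vy,vx)),"x at y=-.18",x+(-.18-y)*vx/vy)
rr=range(205,240,3);L=[310+int(np.argmax(np.abs(gx[v,310:326]))) for v in rr];print(L)
vx,vy,x,y=fit([plane(W0,u,v,.128) for u,v in zip(L,rr)]);print("right edge",np.degrees(np.arctan2(vy,vx)),"x at y=-.18",x+(-.18-y)*vx/vy)
```

```text
tip (array([ 0.57478801, -0.06123354,  0.10869461]), [np.float64(0.0020769139716004478), np.float64(0.0020769139716006212)])
lip corner S [ 0.50769183 -0.10631531  0.128     ]
lip corner S [ 0.65603147 -0.12476834  0.128     ]
[190, 191, 191, 191, 191, 192, 192, 192, 192, 193, 193, 193, 193, 194, 194, 194, 194, 194, 195, 195, 201]
front edge -3.7107446 y at x=.573 -0.10454674
[222, 222, 222, 222, 217, 222, 223, 229, 222, 222, 221, 221, 221]
left edge 87.86691 x at y=-.18 0.49479422
[319, 318, 317, 316, 316, 316, 316, 315, 315, 314, 314, 313]
right edge 85.16356 x at y=-.18 0.64145994
```

```bash
python3 -m crank '{"travel":[[0,0,0.2],[-0.1,-1.5,0.2],[-0.2,-3,0.2],[-0.25,-4,0.2],[-0.25,-4,0.2]],"turn":[[0,0,0],[0,0,0],[0,0,0],[0,0,0],[0,0,0]],"gripper":[1,1,1,1,1]}'
python3 -m crank '{"travel":[[0,-0.2,0],[0,-0.4,0],[0,-0.6,0],[0,-0.8,0],[0,-0.8,0]],"turn":[[0,0,0],[0,0,0],[0,0,0],[0,0,0],[0,0,0]],"gripper":[1,1,1,1,1]}'
python3 - <<'E'
from workcell import bot
from h import *
s=bot.observe();print(s["position"],s["force"])
for n in ["scene","side"]:
    f=bot.grab_frame(n);np.savez(f"{n}3.npz",**f)
a=[]
for n in("scene","side"):
    f=load(n,3);w=40;u,v=map(int,proj(f,[.575,-.09,.12]));print(u-w,v-w);a.append(cv2.resize(f["pixels"][v-w:v+w,u-w:u+w,::-1],(400,400),interpolation=cv2.INTER_CUBIC))
cv2.imwrite("pics/ins.png",np.hstack(a))
E
```

```text
clock: 6.35
position: [0.5814, 0.0029, 0.1132]
tool_rot: [-3.141, 0.001, 1.506]
force: [-0.1, -0.6, -1.7]
grip_width: 0.0179
finger_force: 78.4
clock: 6.85
position: [0.5815, -0.0027, 0.1132]
tool_rot: [-3.142, 0.0, 1.509]
force: [0.8, -0.5, -1.2]
grip_width: 0.0181
finger_force: 78.4
[ 0.5815002  -0.00265439  0.11324921] [ 0.80698604 -0.52990966 -1.22991622]
201 186
207 96
```

View pics/ins.png

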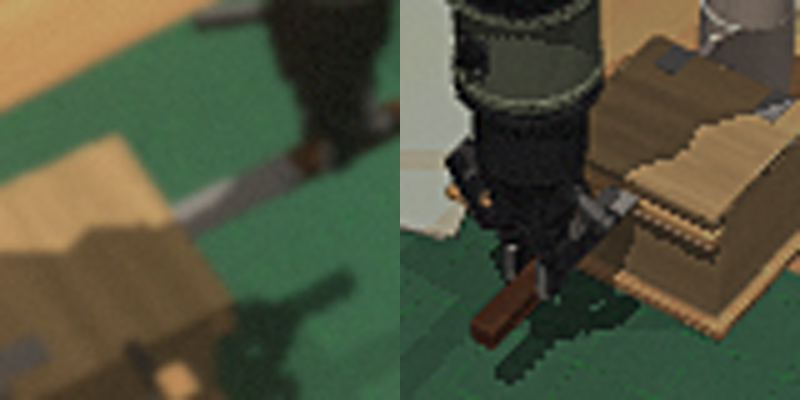

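The blade is at the lip with no contact force yet. I'll creep in and feel for the front wall.

```bash
python3 -m crank '{"travel":[[0,-0.2,0],[0,-0.4,0],[0,-0.6,0],[0,-0.7,0],[0,-0.7,0]],"turn":[[0,0,0],[0,0,0],[0,0,0],[0,0,0],[0,0,0]],"gripper":[1,1,1,1,1]}'
python3 -m crank '{"travel":[[0,-0.1,0],[0,-0.2,0],[0,-0.3,0],[0,-0.4,0],[0,-0.4,0]],"turn":[[0,0,0],[0,0,0],[0,0,0],[0,0,0],[0,0,0]],"gripper":[1,1,1,1,1]}'
```

```text
clock: 7.45
position: [0.5815, -0.0098, 0.1133]
tool_rot: [-3.142, 0.0, 1.509]
force: [0.1, 0.4, -1.5]
grip_width: 0.0178
finger_force: 78.4
clock: 7.95
position: [0.5815, -0.0137, 0.1133]
tool_rot: [-3.142, 0.0, 1.509]
force: [0.5, 0.6, -0.3]
grip_width: 0.0178
finger_force: 78.4
```

```bash
python3 -m crank '{"travel":[[0,-0.1,0],[0,-0.2,0],[0,-0.3,0],[0,-0.3,0],[0,-0.3,0]],"turn":[[0,0,0],[0,0,0],[0,0,0],[0,0,0],[0,0,0]],"gripper":[1,1,1,1,1]}'
python3 - <<'E'
from workcell import bot
from h import *
a=[]
for n in("scene","side"):
    f=bot.grab_frame(n);np.savez(f"{n}4.npz",**f);w=30;u,v=map(int,proj(f,[.573,-.11,.12]));print(u-w,v-w);a.append(cv2.resize(f["pixels"][v-w:v+w,u-w:u+w,::-1],(400,400),interpolation=cv2.INTER_CUBIC))
cv2.imwrite("pics/ins2.png",np.hstack(a))
E
```

```text
clock: 8.45
position: [0.5815, -0.0165, 0.1133]
tool_rot: [-3.142, -0.0, 1.509]
force: [-0.3, 0.0, -1.2]
grip_width: 0.0179
finger_force: 78.4
205 198
220 103
```

View pics/ins2.png

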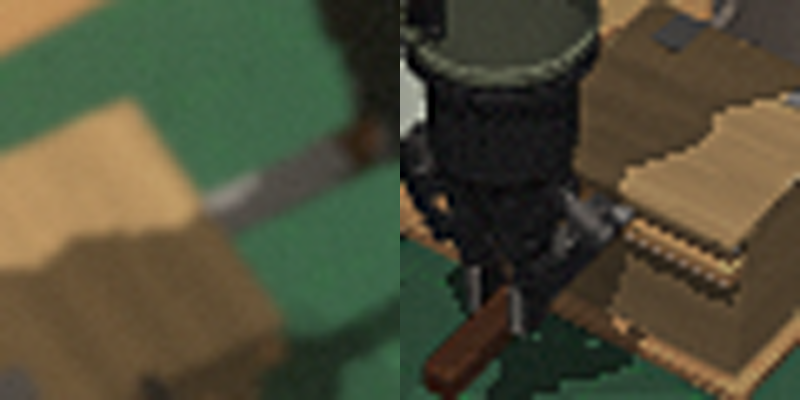

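The scene crop shows the blade under the lip, with the cover edge crossing the blade at about (220,218). I estimate 10–14 mm insertion. Now I lever up along the arc.

```bash
python3 -m crank '{"travel":[[0,-0.1,1],[0,-0.3,2.2],[0,-0.6,3.4],[-0.1,-1,4.6],[-0.1,-1.3,5.4]],"turn":[[0,0,0],[0,0,0],[0,0,0],[0,0,0],[0,0,0]],"gripper":[1,1,1,1,1]}'
python3 -m crank '{"travel":[[0,0,0],[0,0,0],[0,0,0],[0,0,0],[0,0,0]],"turn":[[0,0,0],[0,0,0],[0,0,0],[0,0,0],[0,0,0]],"gripper":[1,1,1,1,1]}'
python3 - <<'E'
from workcell import bot
from h import *
a=[]
for n in("scene","side"):
    f=bot.grab_frame(n);np.savez(f"{n}5.npz",**f);w=45;u,v=map(int,proj(f,[.573,-.13,.15]));print(u-w,v-w);a.append(cv2.resize(f["pixels"][v-w:v+w,u-w:u+w,::-1],(400,400),interpolation=cv2.INTER_CUBIC))
cv2.imwrite("pics/lift.png",np.hstack(a))
E
```

```text
clock: 9.05
position: [0.5807, -0.0301, 0.169]
tool_rot: [3.14, 0.0, 1.509]
force: [0.3, 0.5, -1.4]
grip_width: 0.0174
finger_force: 78.4
clock: 9.55
position: [0.5803, -0.0294, 0.1669]
tool_rot: [-3.141, -0.0, 1.51]
force: [0.8, 0.2, -2.1]
grip_width: 0.0179
finger_force: 78.4
185 180
208 79
```

View pics/lift.png

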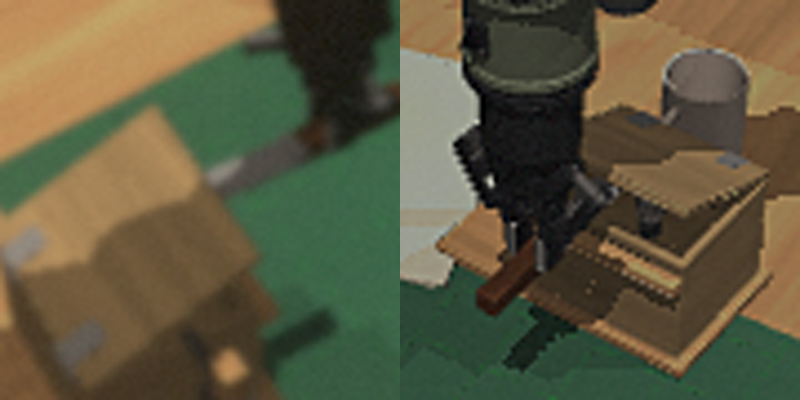

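The cover is up about 0.4 rad on the blade, lip near (630,175) in the side crop. I'll continue along the arc past upright.

```bash
python3 -m crank '{"travel":[[0,-0.7,1.1],[-0.1,-1.4,2.1],[-0.1,-2.3,3.1],[-0.2,-3.2,3.9],[-0.3,-4.2,4.7]],"turn":[[0,0,0],[0,0,0],[0,0,0],[0,0,0],[0,0,0]],"gripper":[1,1,1,1,1]}'
python3 -m crank '{"travel":[[-0.1,-1.1,0.6],[-0.1,-2.2,1.2],[-0.2,-3.4,1.6],[-0.3,-4.6,1.9],[-0.4,-5.8,2]],"turn":[[0,0,0],[0,0,0],[0,0,0],[0,0,0],[0,0,0]],"gripper":[1,1,1,1,1]}'
python3 -m crank '{"travel":[[-0.1,-1,0],[-0.1,-2,0],[-0.2,-3.1,-0.2],[-0.3,-4.1,-0.4],[-0.3,-5,-0.7]],"turn":[[0,0,0],[0,0,0],[0,0,0],[0,0,0],[0,0,0]],"gripper":[1,1,1,1,1]}'
python3 - <<'E'
from workcell import bot
from h import *
a=[]
for n in("scene","side"):
    f=bot.grab_frame(n);np.savez(f"{n}6.npz",**f);w=55;u,v=map(int,proj(f,[.573,-.2,.2]));print(u-w,v-w);a.append(cv2.resize(f["pixels"][v-w:v+w,u-w:u+w,::-1],(400,400),interpolation=cv2.INTER_CUBIC))
cv2.imwrite("pics/open.png",np.hstack(a))
E
```

```text
clock: 10.15
position: [0.5775, -0.0726, 0.2153]
tool_rot: [3.141, 0.0, 1.509]
force: [-0.2, 0.6, -1.6]
grip_width: 0.0178
finger_force: 78.4
clock: 10.65
position: [0.5734, -0.1307, 0.2345]
tool_rot: [3.142, 0.0, 1.509]
force: [-0.5, 0.3, -1.0]
grip_width: 0.018
finger_force: 78.4
clock: 11.15
position: [0.5703, -0.1804, 0.227]
tool_rot: [-3.141, 0.0, 1.509]
force: [0.3, -0.5, -0.3]
grip_width: 0.0178
finger_force: 78.5
154 171
209 47
```

View pics/open.png

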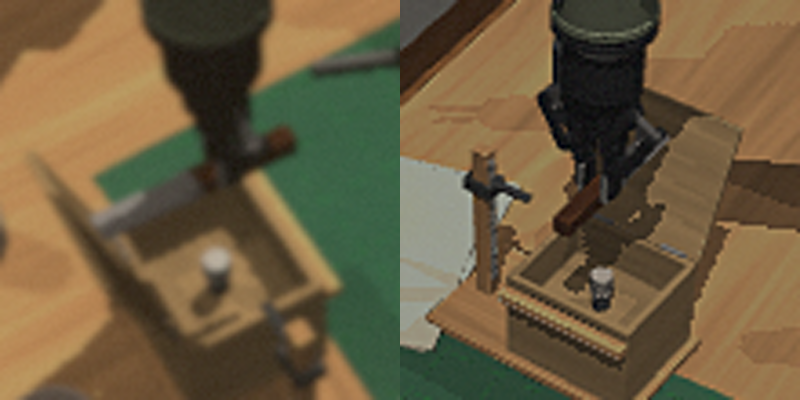

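The cover stands past upright, upper edge at about (690–740,115–130) in the side crop, with the knob and tongue both visible. I retract and lay the knife back where it came from.

```bash
python3 -m crank '{"travel":[[0.2,4,0],[0.5,8,0],[0.8,12,0],[1.1,16,0],[1.4,20,0]],"turn":[[0,0,0],[0,0,0],[0,0,0],[0,0,0],[0,0,0]],"gripper":[1,1,1,1,1]}'
python3 -m crank '{"travel":[[0.1,4,-3],[0.2,8,-6],[0.3,12,-9],[0.4,16,-12],[0.4,20,-15]],"turn":[[0,0,0.5],[0,0,1],[0,0,1.5],[0,0,2],[0,0,2]],"gripper":[1,1,1,1,1]}'
python3 - <<'E'
from workcell import bot
from h import *
k=3.6364
S=load("scene",6);D=load("side",6)
print("knob",tri([ray(S,154+216/k,171+257/k),ray(D,209+200/k,47+271/k)]))
print("mark",tri([ray(S,154+268/k,171+308/k),ray(D,209+128/k,47+197/k)]))
a=np.radians(-3.7);Y=np.array([np.cos(a),np.sin(a),0]);X=np.array([np.sin(a),-np.cos(a),0])
H=np.array([.573,-.114,.12])+.145*X
for th in(1.57,1.83,2.1):
    c=H+.145*(-X*np.cos(th)+np.array([0,0,np.sin(th)]));print(th,[np.round(proj(D,c+s*Y*.075),1) for s in(1,-1)])
f=bot.grab_frame("side");np.savez("side7.npz",**f);g=bot.grab_frame("scene");np.savez("scene7.npz",**g)
d=cv2.absdiff(f["pixels"],D["pixels"]).max(2);print("cover-corner zone diff",d[60:110,285:315].max(),d[60:110,285:315].mean())
print("seen6",(209+290/k,47+115/k),(209+340/k,47+130/k))
E
```

```text
clock: 11.75
position: [0.5844, 0.0226, 0.2274]
tool_rot: [3.141, -0.0, 1.51]
force: [1.1, 0.3, -0.4]
grip_width: 0.0178
finger_force: 78.5
clock: 12.25
position: [0.5882, 0.2225, 0.0761]
tool_rot: [3.142, -0.0, 1.545]
force: [1.4, -0.5, -0.2]
grip_width: 0.0177
finger_force: 78.5
knob (array([ 0.56928639, -0.19368202,  0.11504436]), [np.float64(0.003119096666842248), np.float64(0.003119096666842196)])
mark (array([ 0.66351868, -0.20183473,  0.16458217]), [np.float64(0.005074185104266619), np.float64(0.005074185104266602)])
1.57 [array([257.7,  72.6]), array([293.3,  87.9])]
1.83 [array([263.4,  68.7]), array([298.6,  83.6])]
2.1 [array([268.5,  67.3]), array([303.3,  81.9])]
cover-corner zone diff 133 38.035333333333334
seen6 (288.7492025079749, 78.62468375316247) (302.4990650093499, 82.74964250357496)
```

```bash
python3 -m crank '{"travel":[[0,0,-2.5],[0,0,-5],[0,0,-6.2],[0,0,-6.8],[0,0,-6.8]],"turn":[[0,0,0],[0,0,0],[0,0,0],[0,0,0],[0,0,0]],"gripper":[1,1,1,1,1]}'
python3 - <<'E'
from h import *
for i in(0,6,7):
    S=load("scene",i);u,v=map(int,np.round(proj(S,[.5685,-.193,.114])))
    D=load("side",i);a,b=map(int,np.round(proj(D,[.5685,-.193,.114])))
    print(i,S["pixels"][v-2:v+3,u-2:u+3].mean((0,1)).round(),D["pixels"][b-1:b+2,a-1:a+2].mean((0,1)).round(), D["pixels"][95,298],D["pixels"][100,295],D["pixels"][75,290])
E
```

```text
clock: 12.85
position: [0.5884, 0.2205, 0.0093]
tool_rot: [-3.141, -0.0, 1.544]
force: [0.5, -0.3, 0.4]
grip_width: 0.0175
finger_force: 78.6
0 [145. 115.  75.] [121.  97.  67.] [142 104  67] [146 118  77] [136 100  66]
6 [177. 164. 144.] [160. 150. 139.] [110  87  60] [124  98  68] [145 106  71]
7 [96. 87. 76.] [88. 83. 78.] [61 50 36] [66 53 36] [152 109  71]
```

```bash
python3 -m crank '{"travel":[[0,0,-0.2],[0,0,-0.2],[0,0,-0.2],[0,0,-0.2],[0,0,-0.2]],"turn":[[0,0,0],[0,0,0],[0,0,0],[0,0,0],[0,0,0]],"gripper":[1,1,1,0.5,0]}'
python3 -m crank '{"travel":[[0,0,0],[0,0,0],[0,0,0.5],[0,0,2],[0,0,5]],"turn":[[0,0,0],[0,0,0],[0,0,0],[0,0,0],[0,0,0]],"gripper":[0,0,0,0,0]}'
python3 -m crank '{"travel":[[0,0,4],[0,0,8],[0,0,12],[0,-4,15],[0,-8,17]],"turn":[[0,0,0],[0,0,0],[0,0,0],[0,0,0],[0,0,0]],"gripper":[0,0,0,0,0]}'
python3 - <<'E'
from workcell import bot
from h import *
s=bot.observe();print(s["position"],s["tool_rot"])
f=bot.grab_frame("wrist");np.savez("wrist8.npz",**f)
p=f["pixels"]; hsv=cv2.cvtColor(p,cv2.COLOR_RGB2HSV)
m=((hsv[...,0]<15)&(hsv[...,1]>110)&(hsv[...,2]<140)).astype(np.uint8)
n,l,st,ce=cv2.connectedComponentsWithStats(m)
for i in np.argsort(-st[1:,4])[:2]+1:
    y,x=np.where(l==i);q=np.array([plane(f,a,b,.02)[:2] for a,b in zip(x,y)]);print(st[i],q.min(0),q.max(0),cv2.minAreaRect(q.astype(np.float32)*1000))
E
```

```text
clock: 13.35
position: [0.5887, 0.2205, 0.0076]
tool_rot: [3.141, -0.0, 1.544]
force: [-0.4, 0.0, 0.8]
grip_width: 0.046
finger_force: 0.0
clock: 13.85
position: [0.5876, 0.2202, 0.0573]
tool_rot: [-3.139, 0.001, 1.545]
force: [-0.1, -0.0, -0.3]
grip_width: 0.0853
finger_force: 0.0
clock: 14.35
position: [0.5886, 0.1407, 0.231]
tool_rot: [3.138, -0.001, 1.547]
force: [1.2, -0.6, -0.4]
grip_width: 0.0848
finger_force: 0.0
[0.58856817 0.14072645 0.23099098] [ 3.13847668e+00 -1.09638452e-03  1.54671062e+00]
[ 248   41   16   80 1219] [0.57911048 0.19515306] [0.59703294 0.27864991] ((587.7824096679688, 236.89724731445312), (83.27362823486328, 17.035396575927734), 88.93749237060547)
[300 333  52  29 586] [ 0.64563591 -0.17417751] [ 0.72259496 -0.11822169] ((680.6880493164062, -134.38003540039062), (57.53639221191406, 70.53433990478516), 64.00145721435547)
```

The knife lies flat again: handle 83 mm long on the z = 0.02 plane, as before. Now two wrist views to measure the mark height and the knob axis.

```bash
python3 -m crank '{"travel":[[1.5,-4,1.5],[3,-8,3],[4.5,-12,4.5],[6.1,-16,6],[6.1,-16,6]],"turn":[[0,0,-0.5],[0,0,-1],[0,0,-1.5],[0,0,-2.2],[0,0,-2.2]],"gripper":[0,0,0,0,0]}'
python3 - <<'E'
from workcell import bot
import numpy as np
np.savez("wristB.npz",**bot.grab_frame("wrist"))
E
python3 -m crank '{"travel":[[0,-4.5,2],[0,-9,4],[0,-13.5,6],[0,-18,7],[0,-18,7]],"turn":[[0,0,0],[0,0,0],[0,0,0],[0,0,0],[0,0,0]],"gripper":[0,0,0,0,0]}'
python3 - <<'E'
from workcell import bot
from h import *
np.savez("wristA.npz",**bot.grab_frame("wrist"))
for n in "AB":
    f=load("wrist",n);hsv=cv2.cvtColor(f["pixels"],cv2.COLOR_RGB2HSV)
    u,v=proj(f,[.6635,-.2018,.164]);print(n,"pred mark",u,v,"knob",proj(f,[.5685,-.193,.114]))
    m=((hsv[...,1]<80)&(hsv[...,2]<90)).astype(np.uint8)
    nn,l,st,ce=cv2.connectedComponentsWithStats(m)
    for i in range(1,nn):
        if st[i,4]>25 and abs(ce[i][0]-u)<90 and abs(ce[i][1]-v)<60:print(st[i],ce[i].round(1))
    r=f["pixels"][int(v)-24:int(v)+25:3,int(u)-24:int(u)+49:4].mean(2).astype(int);print(r)
E
```

```text
clock: 14.9
position: [0.6512, -0.0262, 0.2899]
tool_rot: [3.138, 0.002, 1.498]
force: [-0.8, -0.2, -0.8]
grip_width: 0.0852
finger_force: 0.0
clock: 15.45
position: [0.6487, -0.2056, 0.359]
tool_rot: [3.14, 0.003, 1.499]
force: [-0.3, 0.1, 0.3]
grip_width: 0.0853
finger_force: 0.0
A pred mark 270.84676292992685 163.90916129455917 knob (np.float64(197.55297583843105), np.float64(154.11050015104803))
[199 144   9  14  41] [204.  148.4]
[267 144  65  30 596] [299.7 160.3]
[[140 137  60  61  58  61 114 131 132 132 133 135  89  88  90 116 135 139
  164]
 [137 136  57  59  58  59 111 130 130 128 129 131  72  76  76  77 124 142
  161]
 [138 137  63  63  62  60 113 128 129 129 128 126  73  71  74  75  79 125
  142]
 [138 136  63  61  62  62 116 132 132 133 134 132  81  70  73  74  75  81
  129]
 [136 136  59  59  60  61 115 133 131 132 133 134 104  69  46  52  53  52
   72]
 [132 137  59  58  60  60 118 131 133 128 130 137 142  72  42  63  55  53
   52]
 [134 138  61  63  63  61 113 131 131 127 132 140 141  83  43  63  66  64
   65]
 [133 137  61  58  59  58  67  71  70  71  73  74  73  67 
[... 1665 characters left out ...]
  51  29  31  29  30  29  27  28  31  42  41
   40]
 [148 126  59  56  60  53  60  57  33  32  31  30  33  31  31  32  47  40
   38]
 [149 127  56  53  54  58  60  48  47  45  55  59  56  62  34  29  54  40
   39]
 [150 126  56  55  51  58  63  55  68  73  86  88  81  90  46  33  55  40
   41]
 [142 119  55  55  50  54  53  42  53  52  55  59  53  63  77  73  56  41
   39]
 [122  99  51  42  30  26  19  18  19  19  17  18  17  24  90  87  66  43
   42]
 [ 51  45  22  21  20  19  17  18  17  17  17  14  16  15  87  85  72  56
   40]
 [ 17  17  15  16  17  15  15  14  13  13  11  10  10  13  48  72  79  64
   38]
 [ 15  16  15  15  12  15  12  12  13  14  10  13   9   6  11  12  36  50
   63]]
```

Run:
```python
from h import *
for n,us,vs in(("A",(275,290),(155,174)),("B",(289,302),(322,343)),("B2",(277,284),(322,343))):
    g=load("wrist",n[0])["pixels"].mean(2);print(n,vs[0],g[vs[0]:vs[1],us[0]:us[1]].mean(1).astype(int))
A=load("wrist","A");B=load("wrist","B")
print("A cols 258..",A["pixels"].mean(2)[162:167,258:282].mean(0).astype(int));print("B cols 266..",B["pixels"].mean(2)[329:331,266:292].mean(0).astype(int))
g=A["pixels"][138:172,180:220].mean(2).astype(int);h=cv2.cvtColor(A["pixels"],cv2.COLOR_RGB2HSV)[138:172,180:220]
m=((h[...,1]<70)&(h[...,2]>90)).astype(np.uint8);nn,l,st,ce=cv2.connectedComponentsWithStats(m);print([(st[i].tolist(),(ce[i]+[180,138]).round(1)) for i in range(1,nn) if st[i,4]>20])
print(g[::3,::3])
```

```text
A 155 [130 130 131 122  99  71  58  58  58  57  57  60  74 100 125 139 144 147
 148]
B 322 [66 65 66 65 61 53 38 26 25 29 31 32 31 32 39 52 67 77 80 81 73]
B2 322 [69 63 63 62 60 54 44 40 44 54 58 60 59 59 58 58 60 61 61 61 58]
A cols 258.. [60 61 60 61 60 60 61 61 60 58 57 57 58 57 58 57 58 58 58 58 58 58 58 59]
B cols 266.. [58 60 62 63 64 63 62 60 58 54 48 43 42 42 43 43 42 42 38 33 29 27 26 26
 26 27]
[([8, 7, 18, 19, 263], array([196.6, 154.4]))]
[[121 138 138 141 140 140 141 138 135 120 121 120 121 122]
 [126 137 135 134 135 136 134 126 116 118 116 116 117 116]
 [124 136 139 138 134 114  91  60  57 102 119 118 119 119]
 [118 132 139 138 149 163 151  98  48  46 117 121 120 133]
 [120 134 141 161 184 185 182 176  89  34  94 134 139 141]
 [117 122 136 178 185 182 183 180 147  46  71  98 134 134]
 [113 124 134 176 184 182 181 179 158  55  68  71 124 133]
 [111 116 130 155 181 183 179 178 124  65  69  69  89 132]
 [112 115 129 131 153 170 170 143  69  65  68  67  73 126]
 [115 115 131 133 134 133 133 120  73  68  67  68  76 129]
 [114 117 125 125 123 121 120 123 105  66  61  60  90 120]
 [117 116 116 117 118 118 117 118 119 107 106 110 116 118]]
```

Run:
```python
from h import *
A=load("wrist","A");B=load("wrist","B")
h=cv2.cvtColor(B["pixels"],cv2.COLOR_RGB2HSV)[280:325,180:230]
for s,v in((70,90),(60,110),(50,100)):
    m=((h[...,1]<s)&(h[...,2]>v)).astype(np.uint8);nn,l,st,ce=cv2.connectedComponentsWithStats(m);print([(st[i].tolist(),(ce[i]+[180,280]).round(1)) for i in range(1,nn) if st[i,4]>20])
print(B["pixels"][284:320:3,186:222:3].mean(2).astype(int))
print("mark back edge",tri([ray(A,282,168.1),ray(B,293,337.3)]))
print("mark front edge lower-ish",tri([ray(A,282,159.2),ray(B,293,327.5)]))
print("knobA",plane(A,196.6,154.4,.114))
for z in(.15,.155,.16,.165,.17):print(z,plane(A,282,168.1,z)[1].round(4),plane(B,293,337.3,z)[1].round(4))
for z in(.105,.114,.123):print(z,plane(A,196.6,154.4,z)[:2].round(4))
```

```text
[([14, 4, 19, 25, 272], array([202.6, 299.1]))]
[([14, 13, 19, 16, 228], array([202.8, 300.6]))]
[([15, 13, 17, 16, 217], array([202.8, 300.2]))]
[[132 144 154 153 152  98  84  74  51  37  80 119]
 [128 141 149 148 118  82  83  67  59  54  76  81]
 [125 132 144 141  86  85  80  70  55  49  75  76]
 [124 131 144 129  96 120 113  82  52  48  74  76]
 [126 133 145 136 189 199 195 179  91  51  75  75]
 [127 130 131 183 200 199 197 195 173  73  86  91]
 [129 130 132 186 199 199 198 194 190 127 133 134]
 [134 135 136 159 194 197 195 195 174 137 137 139]
 [136 135 136 137 149 171 175 163 140 137 137 138]
 [134 132 133 134 133 134 136 137 135 135 135 134]
 [ 98  98  98  98  98  96  96  97  97  95  96  96]
 [ 77  78  75  74  73  73  74  75  74  75  74  76]]
mark back edge (array([ 0.67657983, -0.20647078,  0.16923851]), [np.float64(0.0006318292938281651), np.float64(0.0006318292938281463)])
mark front edge lower-ish (array([ 0.67740837, -0.19699109,  0.16468627]), [np.float64(0.0006663328677656704), np.float64(0.0006663328677655409)])
knobA [ 0.56718183 -0.19329497  0.114     ]
0.15 -0.2112 -0.2256
0.155 -0.21 -0.2207
0.16 -0.2088 -0.2157
0.165 -0.2075 -0.2107
0.17 -0.2063 -0.2057
0.105 [ 0.5652 -0.1949]
0.114 [ 0.5672 -0.1933]
0.123 [ 0.5692 -0.1917]
```

Run:
```python
from h import *
A=load("wrist","A");B=load("wrist","B")
def ell(f,u0,v0,w,thr):
    g=f["pixels"].mean(2)[v0-w:v0+w,u0-w:u0+w];m=(cv2.resize(g.astype(np.float32),None,fx=4,fy=4,interpolation=cv2.INTER_LINEAR)>thr).astype(np.uint8)
    c=max(cv2.findContours(m,0,1)[0],key=cv2.contourArea);e=cv2.fitEllipse(c);return np.array([(e[0][0]+.5)/4-.5+u0-w,(e[0][1]+.5)/4-.5+v0-w]),np.array(e[1])/4
a,sa=ell(A,197,154,14,160);b,sb=ell(B,203,302,14,165);print(a,sa,b,sb)
print("knob top",tri([ray(A,*a),ray(B,*b)]),plane(A,*a,.114),plane(B,*b,.114))
```

```text
[195.81459904 154.8118639 ] [15.20458412 16.33714104] [202.52812195 301.42509079] [14.02307606 16.96053314]
knob top (array([ 0.56616932, -0.19379857,  0.11387731]), [np.float64(0.00013162662959590173), np.float64(0.00013162662959571365)]) [ 0.56606258 -0.19376958  0.114     ] [ 0.56633957 -0.19369342  0.114     ]
```

Knob top triangulates to (0.5665, −0.1937, 0.1139), which agrees with the given 0.114. The tongue top comes to 0.169, inside the 0.142–0.172 range, so the pull is about 55 mm. Next I go above the knob.

```bash
python3 -m crank '{"travel":[[-4,0.6,-2],[-8.2,1.2,-4.5],[-8.2,1.2,-9],[-8.2,1.2,-13.5],[-8.2,1.2,-18]],"turn":[[0,0,0.2],[0,0,0.4],[0,0,0.4],[0,0,0.4],[0,0,0.4]],"gripper":[0,0,0,0,0]}'
python3 -m crank '{"travel":[[0,0,0],[0,0,0],[0,0,0],[0,0,0],[0,0,0]],"turn":[[0,0,0],[0,0,0],[0,0,0],[0,0,0],[0,0,0]],"gripper":[0,0,0,0,0]}'
python3 - <<'E'
from workcell import bot
from h import *
s=bot.observe();print(s["position"],s["tool_rot"],s["force"])
E
```

```text
clock: 16.0
position: [0.5672, -0.1856, 0.1766]
tool_rot: [3.141, -0.0, 1.515]
force: [1.1, -1.6, -1.2]
grip_width: 0.0853
finger_force: 0.0
clock: 16.5
position: [0.5681, -0.1876, 0.1788]
tool_rot: [3.14, 0.001, 1.513]
force: [-0.1, 0.2, -0.3]
grip_width: 0.0853
finger_force: 0.0
[ 0.56808797 -0.1875992   0.17880344] [3.13963478e+00 5.98742645e-04 1.51278182e+00] [-0.13669045  0.202674   -0.27271575]
```

```bash
python3 -m crank '{"travel":[[-0.1,-0.6,-2],[-0.1,-0.6,-4.5],[-0.1,-0.6,-7],[-0.1,-0.6,-9.2],[-0.1,-0.6,-9.2]],"turn":[[0,0,0],[0,0,0],[0,0,0],[0,0,0],[0,0,0]],"gripper":[0,0,0,0,0]}'
python3 -m crank '{"travel":[[0,0,0],[0,0,0],[0,0,0],[0,0,0],[0,0,0]],"turn":[[0,0,0],[0,0,0],[0,0,0],[0,0,0],[0,0,0]],"gripper":[0,0.6,1,1,1]}' 80
python3 -m crank '{"travel":[[0,0,0],[0,0,0],[0,0,0],[0,0,0],[0,0,0]],"turn":[[0,0,0],[0,0,0],[0,0,0],[0,0,0],[0,0,0]],"gripper":[1,1,1,1,1]}' 80
```

```text
clock: 17.0
position: [0.5654, -0.1932, 0.0836]
tool_rot: [-3.138, -0.001, 1.513]
force: [-0.0, 0.2, -0.4]
grip_width: 0.0854
finger_force: 0.0
clock: 17.5
position: [0.5667, -0.1936, 0.0858]
tool_rot: [3.141, 0.0, 1.513]
force: [-0.2, 0.7, -0.4]
grip_width: 0.0282
finger_force: 0.0
clock: 18.0
position: [0.5681, -0.1937, 0.0863]
tool_rot: [3.138, 0.0, 1.513]
force: [5.6, -0.6, 5.7]
grip_width: 0.0216
finger_force: 78.1
```

```bash
python3 -m crank '{"travel":[[0.1,0,0.6],[0.1,0,1.4],[0.1,0,2.2],[0.1,0,3],[0.1,0,3.6]],"turn":[[0,0,0],[0,0,0],[0,0,0],[0,0,0],[0,0,0]],"gripper":[1,1,1,1,1]}' 100
python3 -m crank '{"travel":[[0,0,0.5],[0,0,1],[0,0,1.5],[0,0,1.9],[0,0,1.9]],"turn":[[0,0,0],[0,0,0],[0,0,0],[0,0,0],[0,0,0]],"gripper":[1,1,1,1,1]}' 100
python3 -m crank '{"travel":[[0,0,0],[0,0,0],[0,0,0],[0,0,0],[0,0,0]],"turn":[[0,0,0],[0,0,0],[0,0,0],[0,0,0],[0,0,0]],"gripper":[1,1,1,1,1]}' 100
python3 - <<'E'
from workcell import bot
from h import *
s=bot.observe();print(s["position"],s["force"],s["grip_width"])
for n in("scene","side","wrist"):np.savez(f"{n}9.npz",**bot.grab_frame(n))
# knob top / mark in the wrist view; cover check in side
f=load("wrist",9);print("mark px",proj(f,[.6585,-.2,.169]),"knobtop px",proj(f,[.568,-.1937,.169]))
S=load("scene",9);u,v=map(int,proj(S,[.6585,-.2,.169]));print(u,v,S["pixels"][v-9:v+10:2,u-12:u+13:2].mean(2).astype(int))
D=load("side",9);D6=load("side",6)
for i in(95,100,75):print(D["pixels"][i,290:302:4].tolist(),D6["pixels"][i,290:302:4].tolist())
E
```

```text
clock: 18.5
position: [0.5681, -0.1937, 0.1218]
tool_rot: [3.14, 0.0, 1.513]
force: [6.4, -2.4, -9.1]
grip_width: 0.0209
finger_force: 98.2
clock: 19.0
position: [0.5681, -0.1937, 0.1406]
tool_rot: [3.14, 0.0, 1.513]
force: [7.9, -1.5, -10.2]
grip_width: 0.0213
finger_force: 98.4
clock: 19.5
position: [0.5681, -0.1937, 0.1402]
tool_rot: [3.14, -0.0, 1.513]
force: [7.3, -2.4, -10.1]
grip_width: 0.0214
finger_force: 98.4
[ 0.56808166 -0.19367585  0.14017956] [  7.26225294  -2.4242243  -10.06948895] 0.021415024712416714
mark px (np.float64(459.1982275808339), np.float64(286.02322068837015)) knobtop px (np.float64(259.9807843341779), np.float64(284.14246862975784))
225 252 [[ 67 105 126 124 114  81  69  69  67  57  51  68 106]
 [ 62  91 127 127 117  89  74  69  66  65  53  47  79]
 [ 56  66 109 128 126 113  87  71  66  66  64  50  55]
 [ 45  54  90 123 127 125 107  77  67  67  68  67  74]
 [ 45  62 101 114 117 118 119  98  74  72  83  98 101]
 [ 82 104 119 121 120 117 109  93  89  99 103  94  73]
 [121 126 130 130 127 127 103  71  89  96  74  57  48]
 [125 128 130 133 133 130 114  75  65  58  55  54  56]
 [123 126 129 131 123 107  78  55  64  63  76 104 100]
 [106 104 119 109  79  61  51  51  52  73 113 128 128]]
[[126, 102, 71], [122, 97, 67], [122, 97, 68]] [[118, 97, 66], [115, 92, 64], [110, 87, 60]]
[[135, 108, 74], [122, 98, 66], [74, 59, 41]] [[120, 95, 65], [121, 98, 67], [97, 71, 48]]
[[153, 111, 72], [142, 105, 69], [133, 98, 65]] [[145, 106, 71], [141, 106, 70], [130, 96, 62]]
```

Run:
```python
from workcell import bot
s=bot.observe();print(s["position"],s["force"],s["finger_force"])
print(bot.job_done())
```

```text
[ 0.56811204 -0.1936844   0.14016462] [ 7.89839552 -1.54118121 -9.79700756] 98.43613028526306
the job is handed in; nothing more can be done
None
```

I levered the cover open with the blade and it stayed back, laid the knife flat, and handed the job in holding the knob 54 mm up at about 168 mm. The tongue top measured 169 mm from the wrist views (a rougher two-camera estimate gave 164), and the hand-in call returned no verdict.

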